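Shut down the drawer incubator and put the tube rack to cool

TASK

The tubes in the small white drawer incubator are done. First turn the black dial on its sloping panel back (anticlockwise) until its white pointer stands at the long thick mark, then pull the drawer fully open. Lift out the metal tube rack (the fin on it is there to hold it by), keep it upright, set it down without dropping it in the middle of the plain metal cooling plate, and leave the drawer open, the dial on the mark and the other things on the bench where they are.

Things in the scene. Friction and masses are not known exactly. Their poses are not given: they have to be found in the camera images.
- dial (a joint): Dial of the incubator, rad: 0 at the anticlockwise end stop, grows clockwise (seen looking at the panel) to 4.5. The scale has 11 marks every 0.45; the one long thick mark is the third, at 0.90 rad. It stays where it is left (friction 0.04 N m). It starts between 1.6 and 2.2.
- dial_grip (a point): On the dial's axis at the height to grip, 37 mm off the sloping panel; turns with the dial. z is the axis, out of the panel: 30 degrees from vertical, leaning towards the drawer side. Black dial: disc 48 mm across and on it a grip bar 46 mm long (x), 14 mm thick (y), from 23 mm below this point to 7 mm above it, white pointer line on its -x end. Base disc 72 mm across, 6 mm high.
- long_mark (a point): Fixed point on the panel's surface, on the long thick mark (24 mm long, 4.5 mm wide), 50 mm from the dial's axis. z points out of the panel, x up its slope. The grey panel is 130 mm up the slope and 260 mm wide; the dial is 30 mm right of its middle.
- drawer (a joint): Drawer, m: 0 closed, 0.14 fully open at its stop. Slides straight out of the front with about 2 N of friction and stays where it is left; starts between 0 and 0.012. Inside it is an open metal tray 210 mm wide, floor 14 mm above the bench, walls up to 70 mm above the bench.
- drawer_handle (a point): Middle of the drawer's steel bar handle; moves with it. x points into the incubator (the drawer opens along -x), y along the bar, z up. Bar 11 mm thick, 120 mm long, its centre 42 mm in front of the drawer's face and 84 mm above the bench, on posts at y = +-52 mm. The face ends 22 mm above the bar's centre, the incubator's front edge 33 mm above it; behind that the panel slopes up and back.
- incubator: White drawer incubator, 260 x 260 mm and 182 mm high, fixed; origin at the middle of its underside, -x its front (with the drawer), z up.
- rack: Aluminium tube rack standing in the drawer, about 350 g: a block 64 mm (x) by 100 mm (y) and 30 mm high with two rows of white tube caps up to 38 mm, and a lifting fin along its middle, 10 mm thick (x), 70 mm long (y), from 30 to 72 mm high. Origin at the middle of its underside, z up. The tubes are fixed in it. It stands with its y across the drawer, within about 8 degrees.
- plate: Cooling plate: a plain bare aluminium slab 130 x 130 mm, 14 mm high, fixed on the bench to the left or right of the drawer. Origin at the middle of its underside, z up.
- tube_stand: Bystander: perforated steel tube stand 120 x 130 mm with white-capped tubes, 54 mm high, fixed at the other side of the drawer. Origin at the middle of its underside.
- tip_box: Bystander, loose: pipette tip box 122 x 84 mm, 70 mm high, beside the incubator. Origin at the middle of its underside.
- amber_bottle: Bystander, loose: bottle 48 mm across, 100 mm high, to the right of the incubator's front. Origin at the middle of its underside.
- beaker: Bystander, loose: white cup 54 mm across, 70 mm high, to the left of the incubator's front. Origin at the middle of its underside.
- clear_box: Bystander, loose: empty clear box 80 x 100 mm, 45 mm high, near the robot on its right. Origin at the middle of its underside.
- slide_case: Bystander, loose: flat grey and black slide case 85 x 65 mm, 22 mm high, near the robot on its left. Origin at the middle of its underside.

How it is judged:
By the outcome, as a careful person would: the job done as asked, in the order asked, and still so for the second after the job is handed in, with the robot touching nothing.
It also fails if it takes over 64 s, if anything falls off the work surface, if the arm or the gripper's body presses on something with over 40 N, if the wrist force passes 120 N, or if a joint passes its speed limit or range.

ROBOT

A 6-joint arm with a two-finger parallel gripper is mounted at the origin on the work surface. World frame = base frame: x ahead of the robot, y to its left, z up, the work surface at z = 0. Lengths are in mm, angles in degrees, forces in N, time in s.
With the tool pointing down it reaches from about 425 to 950 mm from the base axis. Payload 3.5 kg.
Tool frame: the origin (TCP) lies at the very end of the fingers, on their centre line; the grasp point (between the pads) lies 19 mm behind it (ctrl.tcp_to_grasp is the distance from the TCP to the grasp point, in mm); z points along the fingers, y is the line along which they close (so a half turn about z gives the same grasp; the last joint's range is limited). The gripper opens to 85 mm and grips with 20 to 120 N. Pads are 22 mm wide; open, the fingers measure 114 mm over their backs; the gripper's body (76 mm by 85 mm) begins 54 mm behind the grasp point. The pads swing forward as they close: fully open they stand 13 mm farther back than shut.
Start: joints at [-77.063, 16.404, 90.338, -0, 73.258, -8.594], TCP at [247.758, -627.871, 206.725] pointing down, gripper open.
Joint ranges: [-158.93, 158.93], [-51.34, 127.21], [12.03, 142.37], [-87.48, 267.48], [13.55, 161.25], [-162.69, 162.69]. Speed limits (degrees/s): [159.86, 159.86, 180, 180, 180, 180].

INTERFACE

Orientations are given as [roll, pitch, yaw] about the fixed x, y, z axes, in that order (R = Rz(yaw) Ry(pitch) Rx(roll)).
In Python, from bench import get_obs, eyes, ctrl gives the robot as it stands.
- The arm moves only by the shell command python3 -m handwheel 'ROWS' [FORCE]. ROWS is JSON, a list of rows, each a list of 5 numbers: the shift along the tool's x, y, z scaled (see below), then the turn about the tool's z scaled (see below), then the opening, from -1 (shut) to 1 (fully open). A call has 1 to 12 rows; each row shifts and turns the commanded pose from where the row before left it, along the tool's axes as they then stand; what a row does not reach is not made up. The controller multiplies each number of a shift by 0.03 m and each number of a turn by 45 degrees. A row lasts 1/10 s, in which the tool goes at most 50 mm and 8.59 degrees, less where a joint would pass 70% of its speed; a pose out of reach is approached as far as the arm can. A call with a number of a shift or a turn outside -1 to 1 is refused whole. A call with a gripper value outside its range is refused whole. The fingers move at their own pace and stop on an object; FORCE is the grip in N (left out, the last holds). Time passes only in rows, so rows that do not move let the fingers close. It gives the time, the measured TCP pose, the force, the opening and the grip force at its end, in the units of the state.
- get_obs(): the state, without advancing time (a new reading comes with each control period).
- eyes.grab_frame(name): name is "side" or "top"; returns the picture (420x560x3 uint8, red, green, blue); there is no depth.
- eyes.camera_params(name): a dict with "camera_matrix" (3x3 intrinsics, pixels), "R" (3x3) and "t" (3): a world point X has camera coordinates R X + t. Camera axes: x right, y down, z forward; pixel columns grow to the right and rows downward; lengths in mm; the calibration is good to about 2 mm. A picture is of the moment at which its call begins. camera_params takes no time and is no camera call.
- ctrl.close_job(): hands the job in; it is judged then, once.
The state is a dict: "time_s": time; "joint_pos": joint angles; "qvel": joint speeds; "joint_torque": joint torques, N m; "tool_pos": TCP position; "tcp_rot": TCP orientation; "contact_force": force on the tool from outside, world axes, zero at the start; "torque": the same for the moment, N m; "grip_width": finger opening in mm; "grip_force": force on a finger pad.
Only numpy, scipy, OpenCV 4.12 (cv2) and the standard library are available. Lean on these libraries where they do the work, as an engineer would, in place of code of your own. Each camera call takes 0.05 s, during which the arm holds its last target. There are 200 camera calls.

## Working session

There is one attempt and no reset: what is moved stays moved. The work goes in short steps, Python scripts to look and compute and a shell command to move; the robot and the scene stay as the last step left them, time stands still between calls to the robot, and variables do not carry over. Pictures are saved under pics/ and viewed, at most 10 in all, crops included, and the job is handed in when it is done.

```bash
ls; mkdir -p pics
python3 - <<'E'
from bench import get_obs, eyes, ctrl
import cv2
for n in("side","top"):
    cv2.imwrite(f"pics/{n}0.png",eyes.grab_frame(n)[:,:,::-1])
    p=eyes.camera_params(n);print(n,p)
    
print(get_obs(),ctrl.tcp_to_grasp)
E
```

```text
pics
side {'camera_matrix': array([[419.18322961,   0.        , 275.98355972],
       [  0.        , 419.18322961, 204.54650544],
       [  0.        ,   0.        ,   1.        ]]), 'R': array([[-0.99891285, -0.04605714,  0.00720105],
       [-0.02948035,  0.5044672 , -0.86292743],
       [ 0.03611128, -0.86220159, -0.50527655]]), 't': array([573.23193296, 135.85772837, 936.00025223])}
top {'camera_matrix': array([[411.05384586,   0.        , 286.9342302 ],
       [  0.        , 411.05384586, 205.32003286],
       [  0.        ,   0.        ,   1.        ]]), 'R': array([[ 0.01463672, -0.9998537 , -0.00885087],
       [-0.98310934, -0.01277543, -0.18257277],
       [ 0.18243299,  0.01137364, -0.9831525 ]]), 't': array([ -12.22858847,  572.12751267, 1031.35035312])}
{'time_s': 0.1, 'joint_pos': array([-7.70627270e+01,  1.64524156e+01,  9.04137576e+01, -1.40442982e-03,
        7.32579358e+01, -8.59446197e+00]), 'qvel': array([ 0.02194554, -0.06906752, -0.24383827,  0.02745066,  0.00858752,
       -0.01092407]), 'joint_torque': array([ 4.40485410e-04, -4.07295513e+01, -2.93698668e+01, -1.81475434e-04,
        3.42116829e-03, -3.15972869e-06]), 'tool_pos': array([ 247.61167866, -627.25588214,  205.44466314]), 'tcp_rot': array([-1.79877084e+02, -1.72178927e-02,  2.15321225e+01]), 'contact_force': array([0.35630641, 0.49553809, 0.51526258]), 'torque': array([-0.01439378,  0.01564235,  0.01839564]), 'grip_force': 0.0, 'grip_width': 85.2298050593088} 18.700000000000003
```

View pics/top0.png

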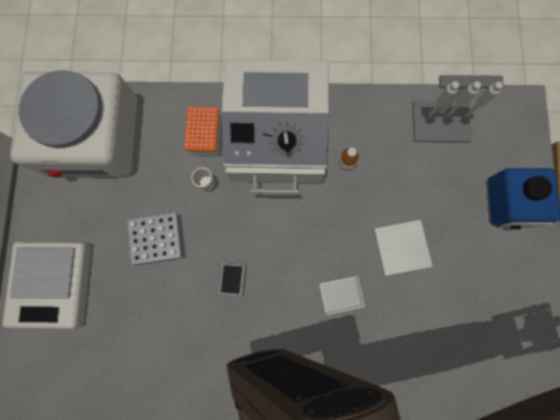

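View pics/side0.png

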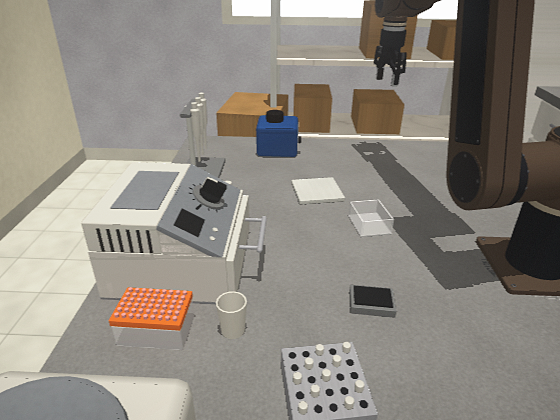

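The top view shows the incubator at about (275,130), with the handle at (274,190), the dial at (286,139), the plate to the right of the drawer at (403,247) and the tube stand to the left. I'll zoom in next.

```bash
cat > h.py <<'E'
import numpy as np, cv2
from bench import get_obs, eyes, ctrl
P={n:eyes.camera_params(n) for n in("side","top")}
def onz(n,uv,z):
    p=P[n];C=-p["R"].T@p["t"];d=p["R"].T@np.linalg.inv(p["camera_matrix"])@np.array([uv[0],uv[1],1.])
    return C+d*(z-C[2])/d[2]
def proj(n,X):
    p=P[n];c=p["camera_matrix"]@(p["R"]@np.asarray(X,float)+p["t"]);return c[:2]/c[2]
def tri(uvt,uvs):
    A=[]
    for n,uv in(("top",uvt),("side",uvs)):
        p=P[n];M=p["camera_matrix"]@np.c_[p["R"],p["t"]]
        A+=[uv[0]*M[2]-M[0],uv[1]*M[2]-M[1]]
    A=np.array(A);return np.linalg.lstsq(A[:,:3],-A[:,3],rcond=None)[0]
def crop(img,x,y,w,h,s): return cv2.resize(img[y:y+h,x:x+w],None,fx=s,fy=s,interpolation=cv2.INTER_CUBIC)
E
python3 - <<'E'
from h import *
t=cv2.imread("pics/top0.png");s=cv2.imread("pics/side0.png")
a=crop(t,215,105,125,100,6)[:, :400*2]
cv2.imwrite("pics/topc.png",a)
cv2.imwrite("pics/sidec.png",crop(s,150,160,130,100,6))
# plate: bright mask
g=cv2.cvtColor(t,cv2.COLOR_BGR2GRAY)
m=np.zeros_like(g);m[210:285,365:440]=g[210:285,365:440]>150
c=max(cv2.findContours(m,cv2.RETR_EXTERNAL,cv2.CHAIN_APPROX_NONE)[0],key=cv2.contourArea)
r=cv2.minAreaRect(c);print(r,onz("top",r[0],14),[onz("top",b,14).round() for b in cv2.boxPoints(r)])
E
```

```text
((402.8796081542969, 246.96458435058594), (48.80487823486328, 46.95121765136719), 77.31961059570312) [ 470.12706668 -315.72587417   14.        ] [array([ 519., -241.,   14.]), array([ 549., -366.,   14.]), array([ 422., -389.,   14.]), array([ 393., -267.,   14.])]
```

View pics/topc.png

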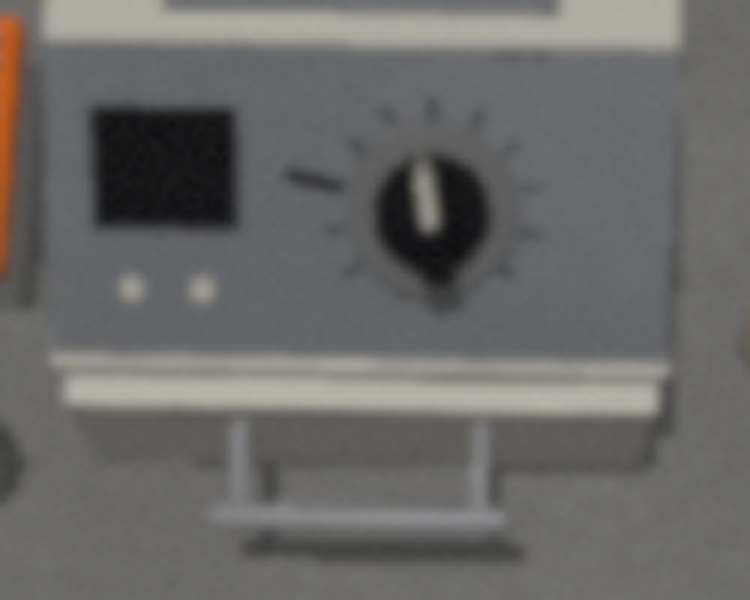

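View pics/sidec.png

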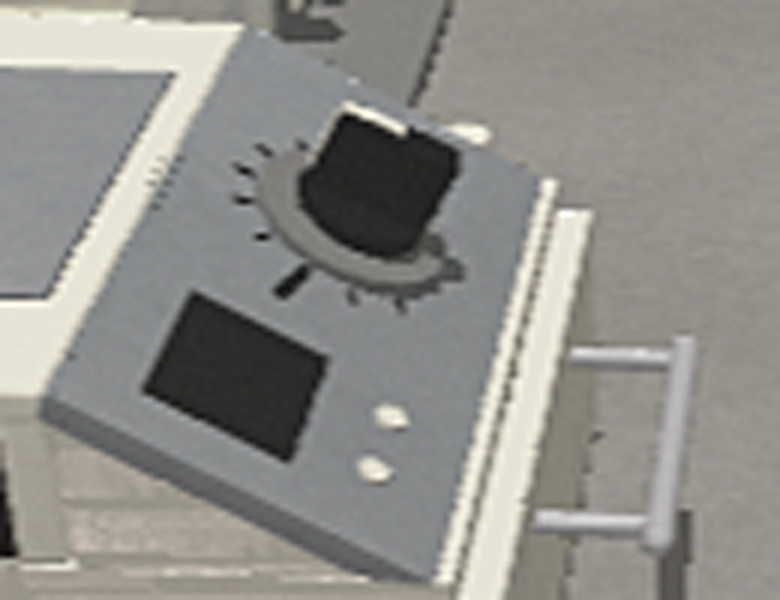

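The crops show the white pointer running up the slope, slightly left of straight up (top crop (422,160) to (430,232)). The long mark is on the left at (313,181), and the handle bar runs from (212,515) to (502,520).

```bash
cat > m.py <<'E'
from h import *
T=lambda x,y:((x+.5)/6-.5+215,(y+.5)/6-.5+105)
S=lambda x,y:((x+.5)/6-.5+150,(y+.5)/6-.5+160)
a,b=onz("top",T(212,516),84+3),onz("top",T(503,520),84+3)
print("handle top",a.round(1),b.round(1),((a+b)/2).round(1),np.linalg.norm(a-b), "yaw",np.degrees(np.arctan2(-(b-a)[0]*-1,-(b-a)[1])))
h=(tri(T(212,516),S(655,540)));h2=tri(T(503,520),S(683,342));print("handle tri",h,h2,(h+h2)/2)
mk=tri(T(313,181),S(291,283));print("mark",mk)
pt=tri(T(420,160),S(345,105));pe=tri(T(430,232),S(407,132));print("pointer",pt,pe)
E
python3 m.py
```

```text
handle top [603.2  91.   87. ] [603.  -33.7  87. ] [603.1  28.7  87. ] 124.68193086103767 yaw -0.07987048176885302
handle tri [604.07656895  91.11456648  85.81938275] [603.85097098 -33.71827559  85.54941068] [603.96376996  28.69814544  85.68439671]
mark [729.65723512  46.83004675 154.69491314]
pointer [719.01915292   1.98438104 200.22156771] [696.74967594  -2.0694568  187.54504626]
```

```bash
cat > go.py <<'E'
# usage: go.py x y z yaw -> total shift (in row units) in tool axes after turning, and turn in row units
import sys
from h import *
from scipy.spatial.transform import Rotation as Ro
x,y,z,yaw=map(float,sys.argv[1:5]);o=get_obs();p=o["tool_pos"];r=o["tcp_rot"]
dy=(yaw-r[2]+180)%360-180
for nm,ang in(("axes now",r[2]),("axes after turn",yaw)):
    s=Ro.from_euler("xyz",[180,0,ang],degrees=True).inv().apply(np.array([x,y,z])-p)/30
    print(nm,s.round(3),"rows>=",round(np.linalg.norm(s),1))
print("turn units",round(-dy/45,3),"t",o["time_s"],"pos",p.round(1),r.round(1),"F",o["contact_force"].round(1),"grip",round(o["grip_width"],1),round(o["grip_force"],1))
E
python3 -m handwheel '[[0,0,-0.9,0.124,0.5],[0,0,-0.9,0.124,0],[0,0,-0.9,0,-0.1],[0,0,-0.7,0,-0.1]]'
python3 go.py 703 -2 300 10.4
```

```text
time_s: 0.5
tool_pos: [247.8, -627.9, 310.1]
tcp_rot: [180.0, -0.0, 10.4]
contact_force: [-0.2, -1.1, -0.0]
grip_width: 38.6
grip_force: 0.0
axes now [ 18.681 -17.791   0.336] rows>= 25.8
axes after turn [ 18.69  -17.782   0.336] rows>= 25.8
turn units -0.001 t 0.5 pos [ 247.8 -627.9  310.1] [180.   -0.   10.4] F [-0.2 -1.1 -0. ] grip 38.6 0.0
```

```bash
python3 -m handwheel '[[0.3,-0.3,0,0,-0.1],[0.6,-0.6,0,0,-0.1],[0.95,-0.9,0,0,-0.1],[0.95,-0.9,0,0,-0.1],[0.95,-0.9,0,0,-0.1],[0.95,-0.9,0,0,-0.1],[0.95,-0.9,0,0,-0.1],[0.95,-0.9,0,0,-0.1],[0.95,-0.9,0,0,-0.1],[0.95,-0.9,0,0,-0.1],[0.95,-0.9,0,0,-0.1],[0.95,-0.9,0,0,-0.1]]' >/dev/null
python3 -m handwheel '[[0.95,-0.9,0,0,-0.1],[0.95,-0.9,0,0,-0.1],[0.95,-0.9,0,0,-0.1],[0.95,-0.9,0,0,-0.1],[0.95,-0.9,0,0,-0.1],[0.95,-0.9,0,0,-0.1],[0.95,-0.9,0,0,-0.1],[0.6,-0.6,0,0,-0.1],[0.3,-0.3,0,0,-0.1],[0,0,0,0,-0.1]]'
python3 go.py 703 -2 215 10.4
```

```text
time_s: 2.7
tool_pos: [684.7, -24.5, 306.7]
tcp_rot: [-179.9, 0.2, 10.5]
contact_force: [0.2, -0.7, -0.1]
grip_width: 38.3
grip_force: 0.0
axes now [ 0.736 -0.627  3.055] rows>= 3.2
axes after turn [ 0.735 -0.629  3.055] rows>= 3.2
turn units 0.002 t 2.7 pos [684.7 -24.5 306.7] [-179.9    0.2   10.5] F [ 0.2 -0.7 -0.1] grip 38.3 0.0
```

```bash
python3 -m handwheel '[[0.37,-0.31,0.5,0,-0.1],[0.37,-0.31,0.7,0,-0.1],[0,0,0.9,0,-0.1],[0,0,0.9,0,-0.1],[0,0,0.6,0,-0.1],[0,0,0.45,0,-0.1],[0,0,0.35,0,-0.1],[0,0,0,0,-0.1]]' 20
python3 go.py 703 -2 174 10.4
python3 - <<'E'
from h import *
t=eyes.grab_frame("top")[:,:,::-1];s=eyes.grab_frame("side")[:,:,::-1]
cv2.imwrite("pics/c1.png",np.hstack([crop(t,235,95,100,100,4),crop(s,150,130,100,100,4)]))
E
```

```text
time_s: 3.5
tool_pos: [702.9, -4.2, 175.1]
tcp_rot: [-180.0, 0.1, 10.3]
contact_force: [0.4, -0.6, 0.4]
grip_width: 38.2
grip_force: 0.0
axes now [ 0.017 -0.072  0.036] rows>= 0.1
axes after turn [ 0.017 -0.072  0.036] rows>= 0.1
turn units -0.001 t 3.5 pos [702.9  -4.2 175.1] [-1.80e+02  1.00e-01  1.03e+01] F [ 0.4 -0.6  0.4] grip 38.2 0.0
```

View pics/c1.png

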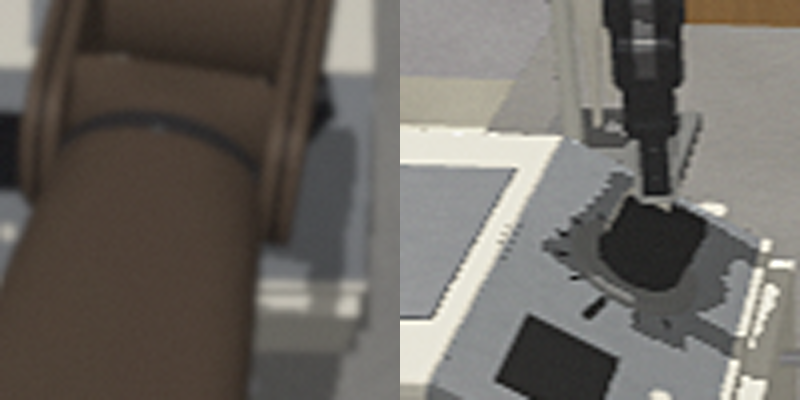

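Run:
```python
from h import *
for X in([703,-4,175],[700,17,175],[700,17,182],[704,-25,182],[698,-2,187],[701.6,-2,181]): print(X,(proj("side",X)-[150,130])*4+[400,0],(proj("top",X)-[215,105])*6)
```

```text
[703, -4, 175] [659.8902794  225.68203412] [432.88296091 225.04869484]
[700, 17, 175] [658.67591891 245.01401603] [380.3167462  231.62902871]
[700, 17, 182] [657.75983186 232.94330589] [379.80081349 225.81419951]
[704, -25, 182] [663.92578731 195.51228992] [485.58457975 217.36956179]
[698, -2, 187] [667.28325206 207.25636911] [427.38637752 226.97259182]
[701.6, -2, 181] [661.14066453 217.34227784] [427.68044438 223.33578527]
```

```bash
python3 -m handwheel '[[0,-0.07,0.03,0,-0.4],[0,0,0,0,-0.6],[0,0,0,0,-0.8],[0,0,0,0,-1],[0,0,0,0,-1],[0,0,0,0,-1]]' 20
python3 go.py 703 -2 174 77
```

```text
time_s: 4.2
tool_pos: [703.2, -2.0, 175.8]
tcp_rot: [-180.0, 0.0, 10.4]
contact_force: [-0.6, 1.1, 0.0]
grip_width: -0.1
grip_force: 0.0
axes now [-0.007 -0.     0.061] rows>= 0.1
axes after turn [-0.003 -0.006  0.061] rows>= 0.1
turn units -1.481 t 4.2 pos [703.2  -2.  175.8] [-180.     0.    10.4] F [-0.6  1.1  0. ] grip -0.1 0.0
```

Run:
```python
from h import *
s=eyes.grab_frame("side")[:,:,::-1]
cv2.imwrite("pics/c2.png",crop(s,165,150,85,70,9))
print((proj("side",[703,-2,175.8])-[165,150])*9, get_obs())
```

```text
[448.04360653 328.76216216] {'time_s': 4.25, 'joint_pos': array([-8.40712394e+00,  2.12315901e+01,  8.75138238e+01,  5.63886813e-04,
        7.12550005e+01,  7.12183664e+01]), 'qvel': array([ 0.02101363,  0.10404525,  0.01692909, -0.03371279, -0.09583129,
       -0.01473422]), 'joint_torque': array([ 1.09549239e-02, -4.34630549e+01, -2.89516139e+01,  3.97338717e-04,
        3.79436206e-04,  7.68326288e-06]), 'tool_pos': array([703.21166321,  -1.93199362, 175.84306427]), 'tcp_rot': array([-1.79999361e+02,  2.20381421e-04,  1.03743284e+01]), 'contact_force': array([-0.5087673 , -0.11914925,  0.92989925]), 'torque': array([ 0.03736312, -0.03409605, -0.01693006]), 'grip_force': 0.0, 'grip_width': 0.19502894832205564}
```

View pics/c2.png

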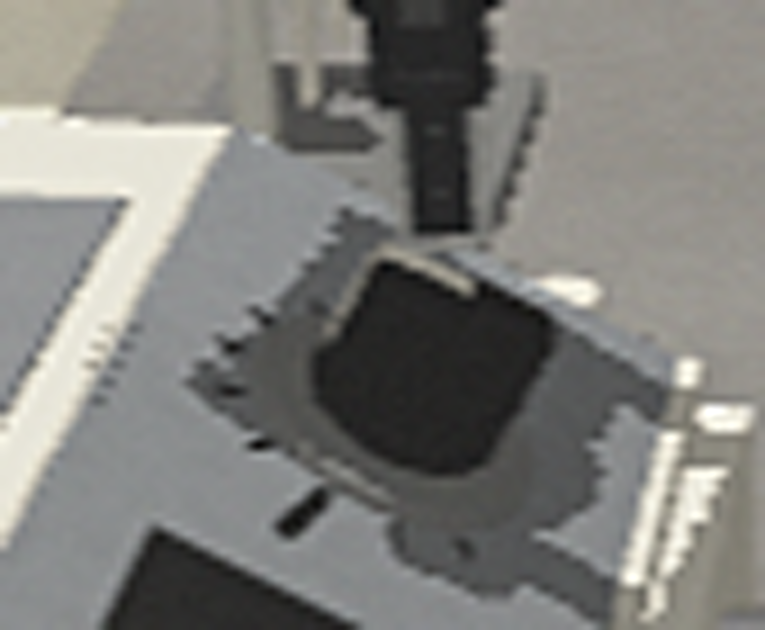

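The closed fingertips appear at side crop (441,230), about 11 px above where the TCP should project, and they gripped nothing. I'll check the calibration against the fingertips in the first picture.

Run:
```python
from h import *
print("start tcp side",proj("side",[247.7,-627.9,205.4]),"top",proj("top",[247.7,-627.9,205.4]))
s=cv2.imread("pics/side0.png");g=s.max(2)
m=(g[40:110,360:420]<60).astype(np.uint8)
for r in range(0,70,2): 
    c=np.flatnonzero(m[r]); print(40+r,(c+360).tolist()[:1],(c+360).tolist()[-1:],len(c))
s=eyes.grab_frame("side")[:,:,::-1]
g=s.max(2)
for r in range(164,182): print(r,g[r,205:226])
# known-size check: bystander tip_box etc heights; tube rack board z
print("incubator mark predicted",proj("side",[729.7,46.8,154.7]),proj("side",[604,-31,84]),proj("side",[604,89,84]))
```

```text
start tcp side [383.9827176   93.74421472] top [579.4894308  347.06706895]
40 [380] [404] 25
42 [380] [403] 24
44 [380] [403] 24
46 [377] [402] 22
48 [377] [399] 23
50 [376] [399] 24
52 [376] [405] 23
54 [375] [405] 30
56 [375] [405] 29
58 [375] [405] 27
60 [374] [405] 28
62 [374] [405] 30
64 [376] [404] 26
66 [377] [404] 18
68 [379] [404] 12
70 [378] [404] 17
72 [378] [404] 16
74 [377] [399] 11
76 [377] [398] 9
78 [377] [398] 9
80 [394] [397] 4
82 [394] [397] 4
84 [394] [397] 4
86 [] [] 0
88 [] [] 0
90 [] [] 0
92 [] [] 0
94 [] [] 0
96 [] [] 0
98 [] [] 0
100 [] [] 0
102 [] [] 0
104 [] [] 0
106 [] [] 0
108 [] [] 0
164 [ 77 116 138 134 107  55  38  55  64  52  36  58 109 124 129 134 135 119
  75 119 158]
165 [ 75  71 106 134 106  59  35  40  39  41  36  60 108 129 130 136 138 105
  65 120 154]
166 [ 70 110 139 130 104  57  36  39  40  42  37  45  99 128 135 136 130  92
 120 158 150]
167 [139 138 134 132 106  55  39  41  42  41  42  46 100 124 129 139 114  76
 122 159 149]
168 [137 137 133 130 117  72  38  42  42  41  39  45  99 125 129 135 102  68
 124 155 153]
169 [133 136 137 130 116
[... 567 characters left out ...]
 29  24  67 114 105 128 159 155
 154 154 150]
176 [ 89  88  92  99 115 112  98 100 102  99 119 132 129 124 137 153 155 150
 152 152 153]
177 [ 90  93 129 143 132 128 126 132 131 132 127 126 127 104 128 156 152 152
 151 150 153]
178 [106 121 121 146 158 152 141 113  89  79 127 157 151 148 150 152 153 153
 156 150 150]
179 [106  81  26  29  62 132 163 156 143 114  83 122 155 153 150 150 130 129
 151 151 147]
180 [ 95  38  27  31  29  32  42  95 148 160 143 114  88 128 162 154 149 148
 147 148 158]
181 [ 86  30  35  39  37  32  32  30  41  98 148 163 108  40  71 133 160 146
 181 195 227]
incubator mark predicted [198.13308879 206.76211293] [263.4899885  217.86253556] [259.18607252 249.76380533]
```

```bash
python3 -m handwheel '[[0,0,0,0,-0.3],[0,0,0,0,-0.2],[0,0,0,0,-0.2],[0,0,0.2,0,-0.2],[0,0,0.2,0,-0.2]]'; python3 -m handwheel '[[0,0,0.1,0,-0.2],[0,0,0.1,0,-0.2],[0,0,0,0,-0.2]]'
python3 - <<'E'
from h import *
s=eyes.grab_frame("side")[:,:,::-1]
cv2.imwrite("pics/c3.png",crop(s,165,150,85,70,9))
E
```

```text
time_s: 4.8
tool_pos: [703.3, -2.0, 163.5]
tcp_rot: [180.0, -0.0, 10.4]
contact_force: [0.6, 0.2, 0.1]
grip_width: 33.8
grip_force: 0.0
time_s: 5.1
tool_pos: [702.8, -1.9, 156.9]
tcp_rot: [-180.0, 0.1, 10.4]
contact_force: [-0.3, -0.5, 0.0]
grip_width: 34.2
grip_force: 0.0
```

View pics/c3.png

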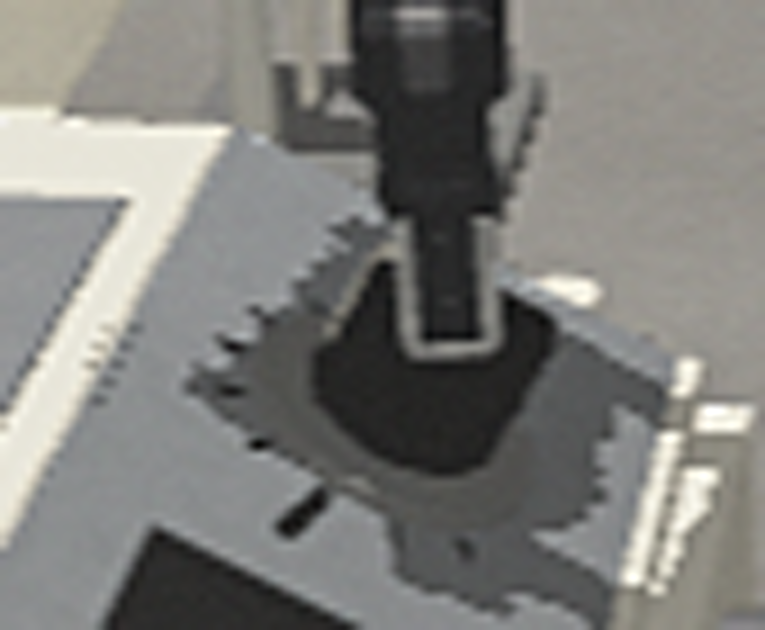

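The near fingertip is at crop (447,345), in front of the bar, at about z=182. The tips therefore sit roughly 25 mm above the reported TCP, so I'll go a bit lower and close.

```bash
python3 -m handwheel '[[0,0,0.1,0,-0.2],[0,0,0.1,0,-0.2],[0,0,0.03,0,-0.3],[0,0,0,0,-0.5],[0,0,0,0,-0.7],[0,0,0,0,-0.9],[0,0,0,0,-1],[0,0,0,0,-1]]' 20; python3 go.py 703 -2 149 77
```

```text
time_s: 5.95
tool_pos: [703.3, -2.4, 150.9]
tcp_rot: [180.0, -0.0, 10.4]
contact_force: [0.4, -1.9, -1.6]
grip_width: 14.2
grip_force: 20.0
axes now [-0.006 -0.014  0.064] rows>= 0.1
axes after turn [ 0.011 -0.011  0.064] rows>= 0.1
turn units -1.481 t 5.95 pos [703.3  -2.4 150.9] [180.   -0.   10.4] F [ 0.4 -1.9 -1.6] grip 14.2 20.0
```

```bash
python3 -m handwheel '[[0,0,0,-0.12,-1],[0,0,0,-0.12,-1],[0,0,0,-0.12,-1],[0,0,0,-0.12,-1]]'; python3 -m handwheel '[[0,0,0,-0.12,-1],[0,0,0,-0.12,-1],[0,0,0,-0.12,-1],[0,0,0,-0.12,-1]]'; python3 -m handwheel '[[0,0,0,-0.12,-1],[0,0,0,-0.12,-1],[0,0,0,-0.12,-1],[0,0,0,-0.12,-1],[0,0,0,-0.04,-1],[0,0,0,0,-1]]'
```

```text
time_s: 6.35
tool_pos: [702.8, -2.7, 151.5]
tcp_rot: [179.9, 0.1, 32.1]
contact_force: [-5.8, -1.1, 3.8]
grip_width: 14.3
grip_force: 59.6
time_s: 6.75
tool_pos: [702.6, -3.0, 152.5]
tcp_rot: [180.0, 0.2, 53.7]
contact_force: [-6.0, -1.9, 6.0]
grip_width: 13.9
grip_force: 82.5
time_s: 7.35
tool_pos: [702.3, -1.8, 154.8]
tcp_rot: [-179.9, 0.1, 77.0]
contact_force: [-9.9, -0.2, 10.5]
grip_width: 14.5
grip_force: 72.0
```

```bash
python3 -m handwheel '[[0,0,0,0,-0.5],[0,0,0,0,-0.3],[0,0,0,0,-0.2],[0,0,-0.2,0,-0.2],[0,0,-0.4,0,-0.2],[0,0,-0.8,0,-0.2],[0,0,-0.8,0,-0.2],[0,0,-0.8,0,-0.2],[0,0,0,0,-0.2]]'
python3 - <<'E'
from h import *
s=eyes.grab_frame("side")[:,:,::-1]
cv2.imwrite("pics/side2.png",s)
cv2.imwrite("pics/c4.png",crop(s,165,150,85,70,9))
E
```

```text
time_s: 8.25
tool_pos: [705.8, -2.2, 247.6]
tcp_rot: [179.4, -0.1, 77.0]
contact_force: [-0.1, 0.8, 0.5]
grip_width: 34.3
grip_force: 0.0
```

View pics/c4.png

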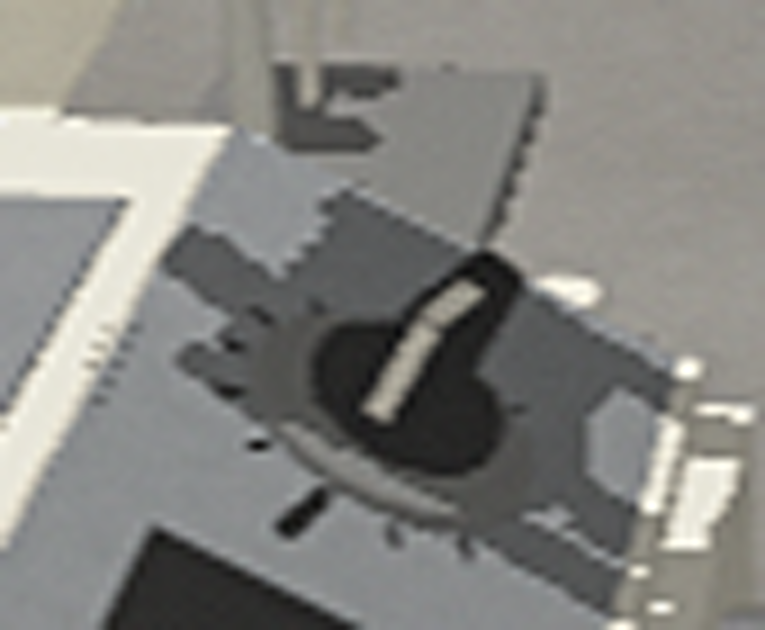

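The pointer now points left, towards the long mark. Its top tip is at crop (440,318), its foot at (378,415) and its centre end at (472,285). I'll compute the angle.

```bash
cat > ang.py <<'E'
from h import *
g=np.array([701.6,-2,181.2]);u=np.array([.866,0,.5]);l=np.array([0,1,0]);z=np.array([-.5,0,.866])
c=lambda X:((proj("side",X)-[165,150]+.5)*9-.5).round(0)
print("mark ends",c(g-37*z+50*(np.cos(1.35)*u+np.sin(1.35)*l)),"obs mid ~(302,512); centre",c(g+7*z))
for a in range(62,93,5):
    b=np.cos(np.radians(a))*u+np.sin(np.radians(a))*l
    print(a,c(g+23*b+7*z),c(g+23*b-23*z))
E
python3 ang.py
```

```text
mark ends [303. 515.] obs mid ~(302,512); centre [470. 289.]
62 [412. 308.] [355. 407.]
67 [418. 314.] [361. 413.]
72 [425. 319.] [368. 418.]
77 [433. 324.] [375. 423.]
82 [440. 329.] [383. 428.]
87 [448. 334.] [390. 432.]
92 [456. 338.] [398. 436.]
```

```bash
python3 -m handwheel '[[0,0,0,-0.145,-0.27],[0,0,0,-0.145,-0.27],[0.3,-0.8,0,0,-0.27],[0.3,-0.9,0,0,-0.27],[0.3,-0.9,0,0,-0.27],[0.1,-0.7,0,0,-0.27],[0,0,0,0,-0.27]]'; python3 go.py 604 28.7 100 90
python3 - <<'E'
from h import *
t=eyes.grab_frame("top")[:,:,::-1];cv2.imwrite("pics/top3.png",t)
E
```

```text
time_s: 9.0
tool_pos: [601.6, 28.8, 239.1]
tcp_rot: [-179.8, -0.0, 90.1]
contact_force: [-0.4, -0.6, 0.0]
grip_width: 30.9
grip_force: 0.0
axes now [-0.005  0.081  4.636] rows>= 4.6
axes after turn [-0.005  0.081  4.636] rows>= 4.6
turn units 0.001 t 9.0 pos [601.6  28.8 239.1] [-179.8   -0.    90.1] F [-0.4 -0.6  0. ] grip 30.9 0.0
```

```bash
python3 -m handwheel '[[0,0.08,0.7,0,-0.27],[0,0,1,0,-0.27],[0,0,1,0,-0.27],[0,0,1,0,-0.27],[0,0,0.8,0,-0.27],[0,0,0.7,0,-0.27],[0,0,0.3,0,-0.27],[0,0,0.3,0,-0.27],[0,0,0.15,0,-0.27]]'; python3 -m handwheel '[[0,0,0.15,0,-0.27],[0,0,0.15,0,-0.27],[0,0,0,0,-0.27]]'; python3 go.py 604 28.7 47 90
```

```text
time_s: 9.95
tool_pos: [607.0, 27.8, 61.9]
tcp_rot: [-180.0, 0.0, 90.0]
contact_force: [0.4, -0.4, -0.1]
grip_width: 30.9
grip_force: 0.0
time_s: 10.25
tool_pos: [606.6, 28.0, 53.4]
tcp_rot: [-180.0, -0.0, 90.0]
contact_force: [-0.3, 0.3, 0.0]
grip_width: 31.3
grip_force: 0.0
axes now [ 0.022 -0.086  0.212] rows>= 0.2
axes after turn [ 0.022 -0.086  0.212] rows>= 0.2
turn units 0.001 t 10.25 pos [606.6  28.   53.4] [-180.   -0.   90.] F [-0.3  0.3  0. ] grip 31.3 0.0
```

```bash
python3 -m handwheel '[[0,-0.08,0.2,0,-0.4],[0,0,0,0,-0.7],[0,0,0,0,-0.9],[0,0,0,0,-1],[0,0,0,0,-1],[0,0,0,0,-1]]' 60; python3 go.py 464 28.7 47 90
```

```text
time_s: 10.85
tool_pos: [603.7, 28.1, 47.1]
tcp_rot: [-179.9, -0.0, 90.0]
contact_force: [-1.7, 1.1, -2.7]
grip_width: 8.4
grip_force: 58.4
axes now [ 2.100e-02 -4.658e+00  3.000e-03] rows>= 4.7
axes after turn [ 1.900e-02 -4.658e+00  3.000e-03] rows>= 4.7
turn units 0.0 t 10.85 pos [603.7  28.1  47.1] [-179.9   -0.    90. ] F [-1.7  1.1 -2.7] grip 8.4 58.4
```

```bash
python3 -m handwheel '[[0,0,0,0,-0.5],[0,0,0,0,-0.3],[0,0,0.2,0,-0.3],[0,0,0.2,0,-0.5],[0,0,0,0,-0.8],[0,0,0,0,-1],[0,0,0,0,-1],[0,0,0,0,-1]]' 60; python3 go.py 464 28.7 47 90
```

```text
time_s: 11.65
tool_pos: [603.4, 28.1, 34.2]
tcp_rot: [-179.9, -0.0, 90.0]
contact_force: [1.5, 0.6, -8.4]
grip_width: 8.7
grip_force: 58.2
axes now [ 0.021 -4.647 -0.428] rows>= 4.7
axes after turn [ 0.02  -4.647 -0.428] rows>= 4.7
turn units 0.0 t 11.65 pos [603.4  28.1  34.2] [-179.9   -0.    90. ] F [ 1.5  0.6 -8.4] grip 8.7 58.2
```

```bash
python3 -m handwheel '[[0,-0.2,0,0,-1],[0,-0.4,0,0,-1],[0,-0.5,0,0,-1],[0,-0.5,0,0,-1],[0,-0.5,0,0,-1],[0,-0.5,0,0,-1],[0,-0.5,0,0,-1],[0,-0.5,0,0,-1],[0,-0.4,0,0,-1],[0,-0.2,0,0,-1]]';python3 -m handwheel '[[0,-0.1,0,0,-1],[0,-0.1,0,0,-1],[0,-0.1,0,0,-1]]'
```

```text
time_s: 12.65
tool_pos: [475.9, 28.8, 34.2]
tcp_rot: [-179.9, -0.1, 90.0]
contact_force: [18.5, 5.0, -29.3]
grip_width: 9.3
grip_force: 57.9
time_s: 12.95
tool_pos: [477.0, 28.8, 34.5]
tcp_rot: [178.5, -0.1, 89.8]
contact_force: [40.0, 7.6, -50.0]
grip_width: 9.2
grip_force: 57.6
```

```bash
python3 -m handwheel '[[0,0.15,0,0,-1],[0,0.1,0,0,-0.8],[0,0,0,0,-0.4],[0,0,0,0,-0.3],[0,0,-0.3,0,-0.3],[0,0,-0.7,0,-0.3],[0,0,-1,0,-0.3],[0,0,-1,0,-0.3],[0,0,-1,0,-0.3],[-1,-0.7,-1,0,-0.3],[-1,-0.7,-1,0,-0.3],[-1,-0.7,-0.5,0,-0.3]]'
python3 -m handwheel '[[-1,0,0,0,-0.3],[-1,0,0,0,-0.3],[-1,0,0,0,-0.3],[-1,0,0,0,-0.3],[-1,0,0,0,-0.3],[-1,0,0,0,-0.3],[0,0,0,0,-0.3]]'
python3 - <<'E'
from h import *
t=eyes.grab_frame("top")[:,:,::-1];s=eyes.grab_frame("side")[:,:,::-1]
cv2.imwrite("pics/top4.png",t);cv2.imwrite("pics/side4.png",s)
cv2.imwrite("pics/c5.png",np.vstack([crop(t,215,120,130,100,6)[:300*2],]))
a=crop(t,210,120,130,130,4);b=crop(s,170,150,130,130,4)[:, :280]
cv2.imwrite("pics/c5.png",np.hstack([a,b]))
E
```

```text
time_s: 14.15
tool_pos: [414.5, -63.6, 236.0]
tcp_rot: [179.5, 0.2, 90.1]
contact_force: [0.9, -0.4, -0.4]
grip_width: 30.3
grip_force: 0.0
time_s: 14.85
tool_pos: [413.7, -245.4, 232.8]
tcp_rot: [179.9, 0.2, 89.8]
contact_force: [0.6, 0.2, -0.5]
grip_width: 29.6
grip_force: 0.0
```

View pics/c5.png

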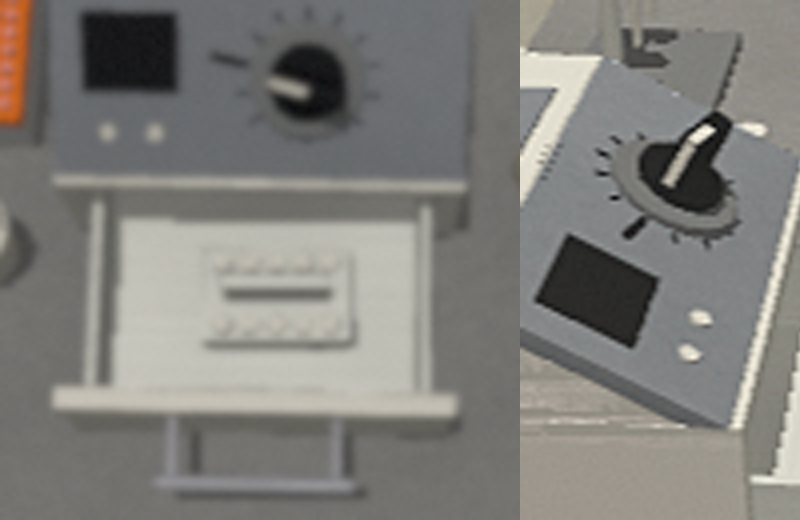

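The drawer is open. The rack sits at top crop (278,298), with its fin at (225–332, 294), square to the drawer. The dial pointer lines up with the long mark at (228,58). Next I'll get the positions as numbers.

Run:
```python
from h import *
t=cv2.imread("pics/top4.png");g=cv2.cvtColor(t,cv2.COLOR_BGR2GRAY)
K=lambda x,y:((x+.5)/4-.5+210,(y+.5)/4-.5+120)
a=onz("top",K(155,484),87);b=onz("top",K(356,488),87);print("handle",a.round(1),b.round(1))
print("col profiles rows 180..208"); 
for c in(270,280,290): print(c,g[180:208,c])
print("row 193/192/191 fin", *[g[r,262:297] for r in (190,191,192,193,194)],sep="\n")
print("C",(-P['top']['R'].T@P['top']['t']).round())
# expected pixel rows for fin features if rack centre x=X
for X in(530,540,550): print(X,[proj("top",[X+dx,30,z])[1].round(1) for dx,z in((32,44),(5,86),(-5,86),(-5,44),(-32,44),(-32,14))])
gg=np.array([701.6,-2,181.2]);u=np.array([.866,0,.5]);l=np.array([0,1,0]);z=np.array([-.5,0,.866])
for A in(67,72,77,82,87):
    bb=np.cos(np.radians(A))*u+np.sin(np.radians(A))*l;d=proj("top",gg+7*z+23*bb)-proj("top",gg+7*z);print(A,d.round(2),np.degrees(np.arctan2(-d[1],-d[0])).round(1))
c=g[132:150,272:294];ys,xs=np.where(c>110)
print(c)
```

```text
handle [474.3  90.9  87. ] [473.6 -35.4  87. ]
col profiles rows 180..208
270 [187 181 178 180 182 184 178 171 169 183 187 167 128 103 120 153 181 189
 191 191 190 186 181 175 166 140 130 153]
280 [185 187 184 185 185 184 174 161 162 179 185 167 127 104 119 153 178 186
 184 182 183 180 173 174 166 140 129 154]
290 [186 185 182 184 184 181 176 168 168 178 183 165 125 104 121 155 181 189
 186 185 187 187 184 184 170 138 119 145]
row 193/192/191 fin
[187 186 180 180 184 187 188 189 187 186 187 185 186 187 187 186 185 185
 185 186 185 185 184 185 185 184 185 184 183 180 180 185 187 187 181]
[189 188 180 173 171 166 169 168 167 167 166 167 167 166 166 166 167 167
 167 166 166 167 167 167 167 166 165 165 165 164 168 179 185 187 182]
[189 189 180 163 145 130 129 128 128 128 128 127 127 127 127 125 127 126
 127 127 127 127 127 125 127 126 127 127 125 128 142 166 180 187 181]
[189 189 182 162 134 113 106 104 103 104 104 104 104 105 105 104 104 104
 104 105 104 104 104 103 105 105 105 106 104 112 131 161 181 188 182]
[191 192 186 169 147 128 121 119 120 120 119 120 120 120 121 121 119 118
 119
[... 1527 characters left out ...]
7 151 150 140 113  74  42  24
   24  22  23  23]
 [ 96  98 100 100  92  82  73  77  86  99 115 129 138 131 107  69  39  25
   28  26  26  26]
 [ 99 100  99 100  95  82  59  41  41  49  64  81  91  92  75  50  26  22
   20  24  25  28]
 [104 102  99  99  97  90  68  42  24  22  26  36  42  46  39  28  20  21
   24  20  24  24]
 [107 103 100 100  98  93  76  52  31  24  15  17  18  22  23  18  18  18
   17  23  18  24]
 [106 103 100  96  96  97  85  67  47  33  24  14  17  16  15  10  15  14
   19  25  27  36]
 [104  99  94  93  95  96  93  84  72  55  41  29  24  22  18  20  22  26
   29  35  40  50]
 [ 99  94  89  91  94  96  96  94  88  77  63  51  43  40  38  38  40  44
   48  54  56  60]]
```

```bash
python3 - <<'E'
from h import *
a=onz("top",(265.6,191.9),86);b=onz("top",(292.4,191.9),86);print("fin front top edge",a,b,"yaw",np.degrees(np.arctan2(a[0]-b[0],a[1]-b[1])),"centre",(a+b)/2+[5,0,0])
t=cv2.imread("pics/top4.png");g=cv2.cvtColor(t,cv2.COLOR_BGR2GRAY).astype(float)
for c in(268,272,286,290):
    w=150-g[190:197,c];w[w<0]=0;print(c,(w*np.arange(190,197)).sum()/w.sum())
a=onz("top",(262.,205.3),44);b=onz("top",(298,205.3),44);print(a,b,(a+b)/2)
T=lambda x,y:((x+.5)/6-.5+215,(y+.5)/6-.5+105)
print("front edge",onz("top",T(359,362),117))
E
python3 go.py 605 29 233 90
```

```text
fin front top edge [600.42660034  50.66108764  86.        ] [601.30119896 -18.23679631  86.        ] yaw -0.7272809465522432 centre [605.86389965  16.21214567  86.        ]
268 193.08510638297872
272 193.0909090909091
286 193.05208333333334
290 193.04
[573.03315613  62.09948365  44.        ] [574.27707745 -33.62740816  44.        ] [573.65511679  14.23603775  44.        ]
front edge [663.61534729  28.05371807 117.        ]
axes now [ 9.065  6.364 -0.032] rows>= 11.1
axes after turn [ 9.057  6.375 -0.032] rows>= 11.1
turn units -0.001 t 14.95 pos [ 413.8 -242.7  232. ] [1.799e+02 1.000e-01 8.990e+01] F [ 1.1 -0.2 -0.2] grip 29.8 0.0
```

```bash
python3 -m handwheel '[[0.5,0.4,0,0,-0.25],[0.9,0.7,0,0,-0.25],[0.95,0.7,0,0,-0.25],[0.95,0.7,0,0,-0.25],[0.95,0.7,0,0,-0.25],[0.95,0.7,0,0,-0.25],[0.95,0.7,0,0,-0.25],[0.95,0.7,0,0,-0.25],[0.95,0.6,0,0,-0.25],[0.6,0.3,0,0,-0.25],[0,0,0,0,-0.25]]'; python3 go.py 606 16 31 90
```

```text
time_s: 16.05
tool_pos: [600.0, 20.9, 231.4]
tcp_rot: [179.9, -0.0, 90.3]
contact_force: [0.1, -1.0, 0.4]
grip_width: 32.1
grip_force: 0.0
axes now [-0.163  0.2    6.68 ] rows>= 6.7
axes after turn [-0.162  0.201  6.68 ] rows>= 6.7
turn units 0.007 t 16.05 pos [600.   20.9 231.4] [179.9  -0.   90.3] F [ 0.1 -1.   0.4] grip 32.1 0.0
```

```bash
python3 -m handwheel '[[-0.16,0.2,0.6,0,-0.25],[0,0,0.9,0,-0.25],[0,0,0.9,0,-0.25],[0,0,0.9,0,-0.25],[0,0,0.9,0,-0.25],[0,0,0.6,0,-0.25],[0,0,0.3,0,-0.25],[0,0,0,0,-0.25]]'; python3 go.py 606 16 31 90
```

```text
time_s: 16.85
tool_pos: [604.5, 12.7, 76.6]
tcp_rot: [-179.9, -0.0, 90.0]
contact_force: [0.2, 0.3, 0.5]
grip_width: 32.0
grip_force: 0.0
axes now [0.111 0.051 1.521] rows>= 1.5
axes after turn [0.111 0.051 1.521] rows>= 1.5
turn units 0.0 t 16.85 pos [604.5  12.7  76.6] [-179.9   -0.    90. ] F [0.2 0.3 0.5] grip 32.0 0.0
```

```bash
python3 -m handwheel '[[0.1,0.05,0.3,0,-0.25],[0,0,0.3,0,-0.25],[0,0,0.2,0,-0.25],[0,0,0,0,-0.25]]'; python3 -m handwheel '[[0,0,0.2,0,-0.25],[0,0,0.15,0,-0.25],[0,0,0.1,0,-0.25],[0,0,0,0,-0.25]]'; python3 go.py 606 16 31 90
```

```text
time_s: 17.25
tool_pos: [606.4, 15.8, 52.3]
tcp_rot: [-179.9, -0.0, 90.0]
contact_force: [-0.0, -0.6, -0.2]
grip_width: 32.1
grip_force: 0.0
time_s: 17.65
tool_pos: [606.7, 15.7, 39.2]
tcp_rot: [-179.9, -0.0, 90.0]
contact_force: [0.2, 0.2, 0.3]
grip_width: 32.2
grip_force: 0.0
axes now [ 0.009 -0.025  0.274] rows>= 0.3
axes after turn [ 0.009 -0.025  0.274] rows>= 0.3
turn units 0.0 t 17.65 pos [606.7  15.7  39.2] [-179.9   -0.    90. ] F [0.2 0.2 0.3] grip 32.2 0.0
```

```bash
python3 -m handwheel '[[0,0,0.15,0,-0.25],[0,0,0,0,-0.4],[0,0,0,0,-0.6],[0,0,0,0,-0.8],[0,0,0,0,-1],[0,0,0,0,-1],[0,0,0,0,-1]]' 50; python3 -m handwheel '[[0,0,-0.05,0,-1],[0,0,-0.1,0,-1],[0,0,-0.15,0,-1],[0,0,-0.2,0,-1],[0,0,0,0,-1]]'
```

```text
time_s: 18.35
tool_pos: [607.3, 15.7, 35.6]
tcp_rot: [180.0, 0.0, 90.0]
contact_force: [-0.5, -0.6, 0.2]
grip_width: 9.3
grip_force: 49.4
time_s: 18.85
tool_pos: [608.2, 15.6, 51.8]
tcp_rot: [179.9, 0.0, 90.0]
contact_force: [1.0, -0.0, -2.1]
grip_width: 9.2
grip_force: 49.0
```

```bash
python3 -m handwheel '[[0,0,-0.3,0,-1],[0,0,-0.5,0,-1],[0,0,-0.6,0,-1],[0,0,-0.6,0,-1],[0,0,-0.6,0,-1],[0,0,-0.6,0,-1],[0,0,-0.5,0,-1],[0,0,-0.3,0,-1],[0,0,0,0,-1]]'; python3 -m handwheel '[[-0.3,-0.15,0,0,-1],[-0.6,-0.3,0,0,-1],[-0.8,-0.35,0,0,-1],[-0.8,-0.35,0,0,-1],[-0.8,-0.35,0,0,-1],[-0.8,-0.35,0,0,-1],[-0.8,-0.35,0,0,-1],[-0.8,-0.35,0,0,-1],[-0.8,-0.35,0,0,-1],[-0.8,-0.35,0,0,-1],[-0.8,-0.35,0,0,-1],[-0.8,-0.35,0,0,-1]]'; python3 go.py 470 -316 100 103.5
```

```text
time_s: 19.75
tool_pos: [608.3, 15.6, 172.8]
tcp_rot: [179.8, 0.0, 90.0]
contact_force: [1.0, -0.3, -2.1]
grip_width: 9.1
grip_force: 49.0
time_s: 20.95
tool_pos: [487.0, -252.1, 168.8]
tcp_rot: [-179.9, -0.1, 90.0]
contact_force: [-0.3, 0.7, -2.5]
grip_width: 9.0
grip_force: 48.9
axes now [-2.13  -0.566  2.293] rows>= 3.2
axes after turn [-1.939 -1.047  2.293] rows>= 3.2
turn units -0.3 t 20.95 pos [ 487.  -252.1  168.8] [-1.799e+02 -1.000e-01  9.000e+01] F [-0.3  0.7 -2.5] grip 9.0 48.9
```

```bash
python3 -m handwheel '[[-0.5,-0.15,0,-0.1,-1],[-0.5,-0.15,0,-0.1,-1],[-0.4,-0.1,0,-0.1,-1],[-0.2,0,0,0,-1],[0,0,0,0,-1],[0,0,0,0,-1]]'; python3 go.py 470 -316 60 103.5
python3 - <<'E'
from h import *
cv2.imwrite("pics/top5.png",eyes.grab_frame("top")[:,:,::-1])
t=cv2.imread("pics/top5.png");g=cv2.cvtColor(t,cv2.COLOR_BGR2GRAY)
E
```

```text
time_s: 21.55
tool_pos: [481.0, -299.3, 169.7]
tcp_rot: [-180.0, -0.1, 103.5]
contact_force: [-0.1, -0.0, -2.6]
grip_width: 9.2
grip_force: 49.0
axes now [-0.457 -0.485  3.657] rows>= 3.7
axes after turn [-0.457 -0.486  3.657] rows>= 3.7
turn units -0.001 t 21.55 pos [ 481.  -299.3  169.7] [-1.800e+02 -1.000e-01  1.035e+02] F [-0.1 -0.  -2.6] grip 9.2 49.0
```

```bash
python3 -m handwheel '[[-0.2,-0.2,0.3,0,-1],[-0.26,-0.29,0.6,0,-1],[0,0,0.8,0,-1],[0,0,0.8,0,-1],[0,0,0.6,0,-1],[0,0,0.4,0,-1],[0,0,0.2,0,-1],[0,0,0,0,-1],[0,0,0,0,-1]]'; python3 go.py 470 -316 36 103.5
```

```text
time_s: 22.5
tool_pos: [470.8, -317.2, 60.3]
tcp_rot: [180.0, 0.1, 103.5]
contact_force: [0.4, -0.3, -1.8]
grip_width: 9.3
grip_force: 48.9
axes now [ 0.044 -0.018  0.811] rows>= 0.8
axes after turn [ 0.044 -0.018  0.811] rows>= 0.8
turn units 0.001 t 22.5 pos [ 470.8 -317.2   60.3] [1.800e+02 1.000e-01 1.035e+02] F [ 0.4 -0.3 -1.8] grip 9.3 48.9
```

Rack is about 24 mm above the plate; I'll lower it gently and watch the force.

```bash
python3 -m handwheel '[[0.04,0,0.2,0,-1],[0,0,0.2,0,-1],[0,0,0.15,0,-1],[0,0,0.1,0,-1],[0,0,0,0,-1],[0,0,0,0,-1]]'; python3 -m handwheel '[[0,0,0.03,0,-1],[0,0,0.03,0,-1],[0,0,0,0,-1]]'; python3 -m handwheel '[[0,0,0.03,0,-1],[0,0,0.03,0,-1],[0,0,0,0,-1]]'
```

```text
time_s: 23.1
tool_pos: [470.0, -315.5, 39.8]
tcp_rot: [-180.0, -0.0, 103.5]
contact_force: [-0.7, -0.7, -2.9]
grip_width: 8.7
grip_force: 49.0
time_s: 23.4
tool_pos: [470.0, -315.5, 38.1]
tcp_rot: [-180.0, -0.0, 103.5]
contact_force: [-0.6, 0.2, -2.8]
grip_width: 9.2
grip_force: 49.0
time_s: 23.7
tool_pos: [469.9, -315.4, 36.1]
tcp_rot: [-180.0, -0.0, 103.5]
contact_force: [-0.8, 0.3, -2.4]
grip_width: 9.0
grip_force: 49.0
```

```bash
python3 -m handwheel '[[0,0,0.03,0,-1],[0,0,0,0,-1]]'; python3 -m handwheel '[[0,0,0.03,0,-1],[0,0,0,0,-1]]'; python3 -m handwheel '[[0,0,0.03,0,-1],[0,0,0,0,-1]]'
```

```text
time_s: 23.9
tool_pos: [470.1, -315.6, 35.6]
tcp_rot: [180.0, 0.0, 103.5]
contact_force: [-0.5, 0.7, -2.2]
grip_width: 9.2
grip_force: 49.0
time_s: 24.1
tool_pos: [470.1, -315.6, 35.6]
tcp_rot: [-180.0, -0.0, 103.5]
contact_force: [-4.0, 1.7, 4.6]
grip_width: 8.7
grip_force: 49.9
time_s: 24.3
tool_pos: [470.1, -315.6, 35.6]
tcp_rot: [-180.0, -0.0, 103.5]
contact_force: [-4.7, 3.5, 10.7]
grip_width: 9.3
grip_force: 50.8
```

Contact is at z=35.6 with a positive force, so the rack is on the plate. I'll relieve the force, release, retreat up and check.

```bash
python3 -m handwheel '[[0,0,-0.05,0,-1],[0,0,0,0,-0.6],[0,0,0,0,-0.3],[0,0,0,0,-0.2],[0,0,-0.2,0,-0.2],[0,0,-0.5,0,-0.2],[0,0,-0.9,0,-0.2],[0,0,-1,0,-0.2],[0,0,-1,0,-0.2],[0,0,-1,0,-0.2],[0,0,-1,0,-0.2]]'; python3 -m handwheel '[[-1,0,0,0,-0.2],[-1,0,0,0,-0.2],[-1,0,0,0,-0.2],[-1,0,0,0,-0.2],[-1,0,0,0,-0.2],[-1,0,0,0,-0.2],[-1,0,0,0,-0.2],[0,0,0,0,-0.2],[0,0,0,0,-0.2]]'
python3 - <<'E'
from h import *
t=eyes.grab_frame("top")[:,:,::-1];s=eyes.grab_frame("side")[:,:,::-1]
cv2.imwrite("pics/top6.png",t);cv2.imwrite("pics/side6.png",s)
a=crop(t,170,90,280,210,2);cv2.imwrite("pics/c6.png",np.vstack([np.pad(crop(t,365,205,90,85,4),((0,0),(0,200),(0,0))),a[:240]])[:600] if 0 else np.hstack([crop(t,220,110,140,140,3),crop(t,360,205,95,105,4)]))
E
```

```text
time_s: 25.4
tool_pos: [470.1, -315.6, 206.1]
tcp_rot: [179.9, 0.1, 103.5]
contact_force: [0.2, 0.1, 0.3]
grip_width: 34.0
grip_force: 0.0
time_s: 26.3
tool_pos: [519.0, -520.0, 203.8]
tcp_rot: [180.0, 0.0, 103.5]
contact_force: [-0.1, -0.7, 0.4]
grip_width: 34.0
grip_force: 0.0
```

View pics/c6.png

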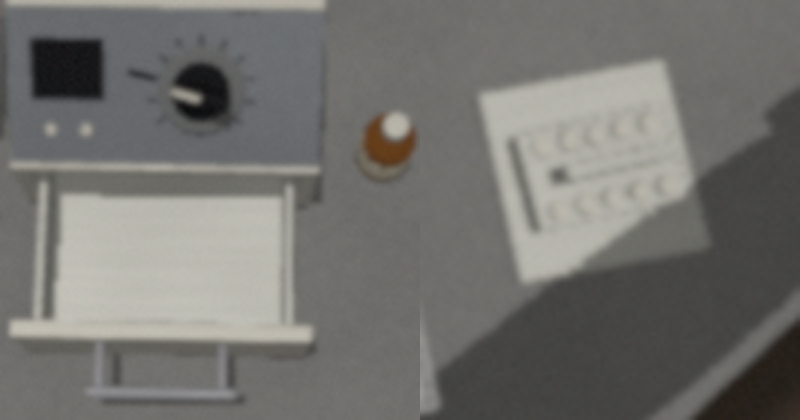

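The dial is on the mark, the drawer is open and empty, the bottle is untouched, and the rack stands on the plate with cap corners at about (540,145), (650,122), (557,212) and (665,187). I'll check its centring.

Run:
```python
from h import *
q=lambda x,y:((x-420+.5)/4-.5+360,(y+.5)/4-.5+205)
print("caps centre",np.mean([onz("top",q(*p),52) for p in((540,145),(650,122),(557,212),(665,187))],0).round(1))
print("plate corners centre",np.mean([onz("top",q(*p),14) for p in((480,94),(665,60),(710,245),(523,283))],0).round(1))
print("fin near-end",onz("top",q(558,176),65).round(1))
a=cv2.imread("pics/top0.png").astype(int);b=cv2.imread("pics/top6.png").astype(int);m=abs(a-b).max(2)
for n,(x,y,w,h) in dict(beaker=(185,162,35,35),slide=(215,258,35,45),bottle=(335,140,30,30),clear=(316,272,52,46),tip=(182,102,38,52)).items(): print(n,(m[y:y+h,x:x+w]>40).sum())
```

```text
caps centre [ 468.9 -312.    52. ]
plate corners centre [ 470.  -316.6   14. ]
fin near-end [ 461.2 -279.5   65. ]
beaker 0
slide 0
bottle 0
clear 21
tip 0
```

```bash
python3 -c "
from bench import ctrl
print(ctrl.close_job())"
```

```text
the job is handed in; nothing more can be done
None
```

I handed the job in at about 26 s: the dial is within about 2° of the long mark, the drawer is open to its stop, and the rack stands upright within about 5 mm of the plate's middle; the beaker, slide case, bottle and tip box look unmoved, and the clear box's image changed slightly, probably the arm's shadow.

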